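# Trip the hidden cover latch of a bench drill sharpener

## Robot

A 6-joint arm with a two-finger parallel gripper is mounted at the origin on the work surface. World frame = base frame: x ahead of the robot, y to its left, z up, the work surface at z = 0. Lengths are in mm, angles in rad, forces in N, time in s.
With the tool pointing down it reaches from about 400 to 925 mm from the base axis. Payload 12.5 kg.
Tool frame: the origin (TCP) lies midway between the tips of the shut fingers; the grasp point (between the pads) lies 19 mm behind it (env.grip_depth is the distance from the TCP to the grasp point, in mm); z points along the fingers, y is the line along which they close (so a half turn about z gives the same grasp; the last joint's range is limited). The gripper opens to 95 mm and grips with 3 to 60 N. Pads are 20 mm wide; open, the fingers measure 119 mm over their backs; the gripper's body (75 mm by 180 mm) begins 59 mm behind the grasp point.
Start: joints at [1.134, 0.491, 1.559, -0, 1.092, -0.106], TCP at [202.984, 591.138, 214.661] pointing down, gripper open.
Joint ranges: [-3.1, 3.1], [-0.84, 2.19], [0.05, 2.79], [-1.13, 4.28], [0.06, 2.93], [-2.69, 2.69]. Speed limits (rad/s): [2.22, 2.22, 2.79, 3.14, 3.14, 3.14].

## Interface

Orientations are given as [roll, pitch, yaw] about the fixed x, y, z axes, in that order (R = Rz(yaw) Ry(pitch) Rx(roll)).
In Python, from cell import monitor, viewer, order, env gives the robot as it stands.
- The arm moves only by the tool move_arm, never from a script. Its argument "moves" is one flat list of numbers, 4 for each row, row after row: the shift along the tool's x, y, z normalised to -1 to 1, where 1 is 0.15 m, then the turn about the tool's z normalised to -1 to 1, where 1 is pi/2 rad. A call has 1 to 10 rows; each row shifts and turns the commanded pose from where the row before left it, along the tool's axes as they then stand; what a row does not reach is not made up. A row lasts 1/8 s, in which the tool goes at most 62.5 mm and 10.7 degrees, less where a joint would pass 70% of its speed; a pose out of reach is approached as far as the arm can. A call with a number of a shift or a turn outside -1 to 1 is refused whole. A call with a gripper value outside its range is refused whole. "claw" is the finger opening in mm, from 0 to 95.1, set as the call begins (left out, the last holds). The fingers move at their own pace and stop on an object; the grip force is fixed at half the most. Time passes only in rows, so rows that do not move let the fingers close. It gives the time, the measured TCP pose, the force, the opening and the grip force at its end, in the units of the state.
- monitor.state(): the state, without advancing time (a new reading comes with each control period).
- viewer.read_camera(name): name is "scene" or "top" or "wrist"; returns the picture (400x640x3 uint8, red, green, blue); there is no depth.
- viewer.camera_info(name): a dict with "K" (3x3 intrinsics, pixels), "camera_from_world" (4x4, takes a point from world to camera coordinates). Camera axes: x right, y down, z forward; pixel columns grow to the right and rows downward; lengths in mm; the calibration is good to about 2 mm. The wrist camera is an equidistant fisheye: a pixel r from the principal point sees the ray r / f radians off the axis. A picture is of the moment at which its call begins: read the wrist's pose just before it. camera_info takes no time and is no camera call; for the wrist camera it gives the pose at the moment of the call.
- order.job_done(): hands the job in; it is judged then, once.
The state is a dict: "t": time; "joints": joint angles; "qvel": joint speeds; "tau": joint torques, N m; "eef_pos": TCP position; "tcp_rot": TCP orientation; "ft_force": force on the tool from outside, world axes, zero at the start; "moment": the same for the moment, N m; "opening": opening from 0.0 (shut) to 1.0 (fully open); "grip_force": force on a finger pad.
Only numpy, scipy, OpenCV 4.12 (cv2) and the standard library are available. Lean on these libraries where they do the work, as an engineer would, in place of code of your own. Each camera call takes 0.05 s, during which the arm holds its last target. There are 200 camera calls.

## Task

The cover of the drill sharpener on the bench is latched shut. Slide the shutter's upright black tab all the way to its far end stop so that the small release hole is uncovered, then take the release tool, the one with the square handle and the thin round rod, and push its rod into the hole until the hidden latch trips and the cover springs up. Draw the tool out again and lay it flat on the bench without dropping it, with the cover left open and the shutter left at its stop, and do not disturb the other things on the bench.

Things in the scene. Friction and masses are not known exactly. Their poses are not given: they have to be found in the camera images.
- machine: The drill sharpener: a fixed grey steel box 200 mm long (x), 150 mm deep (y), 110 mm high, with an aluminium cover 6 mm thick on top. Origin at the centre of its underside. Its hole is in the upright wall at -y; on that wall two level guide strips and their end strips stand 7 mm out, 22 mm below and 29 mm above the hole.
- hole (a point): Centre of the release hole's mouth, on the outer face of the 5 mm thick wall, 55 mm above the bench; the hole is round, 14 mm in diameter. Axes as the machine's: y is level and points straight into the hole (the push direction), x runs level along the wall, z is up.
- latch_plate (a point): Hidden behind the hole, 25 mm straight in from its mouth: centre of the latch's round plate (26 mm across) at rest. Push it 6 mm farther in to trip the latch (rod tip about 31 mm deep); its firm stop is 12 mm in (tip 37 mm deep). Its spring resists with 4 N rising to about 8 N. This marked point itself stays fixed. Axes as hole.
- shutter (a joint): Travel of the shutter, a steel blade 36 mm wide in front of the hole, in m: 0 is centred over the hole, 0.045 is the end stop (hole wholly clear). It slides along +x of hole, level along the wall, against about 2 N of friction, and stays where it is left. It starts between 0 and 0.008, covering the hole.
- shutter_tab (a point): Grip point of the shutter's upright black tab, which moves with the shutter; axes as hole. The tab is 16 x 16 mm, 3.5 to 19.5 mm out from the wall, its top 150 mm above the bench; this point is on its centre line, 134 mm above the bench. It is free on both its x sides down to 88 mm above the bench: pinch it from above or push it.
- cover (a joint): Angle of the sharpener's cover in rad: 0 shut, 1.3 fully open. Hinged on the top edge farthest from the hole; when the latch trips its spring raises the edge above the hole up to fully open within about a second, and holds it there. It swings over the box, away from the wall with the hole.
- rod_handle (a point): Centre of the release tool's handle, half-way up, 10 mm above the bench as the tool lies. The tool (0.07 to 0.14 kg) lies flat: a green plastic handle 90 mm long and 20 x 20 mm square with flat sides, then a straight round steel rod 6 mm in diameter and 90 mm long on the same axis. x points along the tool from handle to rod, z up as it lies; the balance point is about 11 mm ahead of this point.
- rod_tip (a point): Free end of the release tool's rod, on its axis, 135 mm from the handle's centre; axes as rod_handle.
- file0: Bystander, to be left alone. Wide flat file lying on the bench, 270 mm long, round green handle, flat steel blade 24 mm wide; origin under its middle.
- file1: Bystander, to be left alone. Narrow flat file lying on the bench, 270 mm long, round green handle, flat blade 17 mm wide; origin under its middle.
- hammer: Bystander, to be left alone. Hammer lying on the bench, 260 mm long; origin under its middle.
- cup: Bystander, to be left alone. Round open metal cup, 70 mm across, 60 mm high; origin at the centre of its underside.
- vblock: Bystander, to be left alone. Steel V-block 50 x 40 x 38 mm; origin at the centre of its underside.
- bracket: Bystander, to be left alone. Steel angle bracket 70 x 40 x 53 mm; origin at the centre of its underside.
- oil: Bystander, to be left alone. Plain grey oil bottle, 56 mm across, 140 mm high; origin at the centre of its underside.
Not all that is in view belongs to the job. What is shaped like the part that bears rod_handle but orange or red is not meant.

How it is judged (in metres and radians):
On the way, in this order (a step that is already met when the one before it is completed fails the run):
1. The shutter is slid to its end stop (within 5 mm), the cover still shut (value of joint shutter above 0.04 m and value of joint cover below 0.1 rad), for 0.1 s.
2. The tool's rod is in the release hole, its tip at least 15 mm deep (y of rod_tip in the frame of hole between 0.015 and 0.05 m and x of rod_tip in the frame of hole between -0.007 and 0.007 m and z of rod_tip in the frame of hole between -0.007 and 0.007 m).
3. With the rod's tip still inside the hole's wall or behind it, the cover springs up past 0.3 rad (value of joint cover above 0.3 rad and y of rod_tip in the frame of hole above 0 m).
At the end, for the whole second after the job is handed in: The cover stands open by more than 1.0 rad, the shutter is at its end stop (travel over 38 mm), and the tool is out of the hole and lies flat and still on the bench: handle centre below 16 mm and rod tip below 22 mm above the bench (value of joint cover above 1 rad and value of joint shutter above 0.038 m and height (world z) of rod_handle below 0.016 m and height (world z) of rod_tip below 0.022 m and distance between rod_tip and hole above 0.05 m and linear speed of rod below 0.03 m/s and angular speed of rod below 0.3 rad/s); the robot touches nothing.
It fails at once if The tool is dropped: let go of in the air, with its handle centre over 35 mm above the bench (height (world z) of rod_handle above 0.035 m and contact force between rod and anything else below 0.02 N).
It fails at once if Another thing on the bench (file, hammer, cup, V-block, bracket or oil bottle) is moved by more than 30 mm (distance of any of file0, file1, hammer, cup, vblock, bracket, oil from where it was at the start of the episode above 0.03 m).
It also fails if it takes over 51 s, if anything falls off the work surface, if the arm or the gripper's body presses on something with over 40 N, if the wrist force passes 120 N, or if a joint passes its speed limit or range.

## Working session

There is one attempt and no reset: what is moved stays moved. The work goes in short steps, Python scripts to look and compute and a tool call to move; the robot and the scene stay as the last step left them, time stands still between calls to the robot, and variables do not carry over. Pictures are saved under pics/ and viewed, at most 10 in all, crops included, and the job is handed in when it is done.

Besides the shell and the picture viewer there is one more tool, called as name(argument=value, ...) on one line, values as JSON. move_arm: Moves the arm, as the interface text tells. Scaled input: -1 to 1 covers 0.15 m each way for a shift and pi/2 rad each way for a turn. Its arguments: {"type":"object","properties":{"moves":{"type":"array"},"claw":{"type":"number"}},"required":["moves"]}

```bash
mkdir -p pics && ls
python3 - <<'E'
from cell import monitor, viewer, order, env
import cv2,numpy as np
print(monitor.state())
for n in ["scene","top"]:
    im=viewer.read_camera(n); cv2.imwrite(f"pics/{n}0.png",im[:,:,::-1])
    i=viewer.camera_info(n); print(n,np.round(i["K"],2).tolist(),np.round(i["camera_from_world"],4).tolist())
E
```

```text
pics
{'t': 0.0, 'joints': array([ 1.13439587e+00,  4.91572176e-01,  1.55948849e+00,  6.10691658e-06,
        1.09170344e+00, -1.05588864e-01]), 'qvel': array([-1.83561664e-04, -1.06841904e-03,  6.09677930e-05,  2.82132275e-03,
       -2.32827957e-04, -6.68641915e-04]), 'tau': array([ 1.73982335e-03, -6.12648940e+01, -2.58189690e+01,  6.92908466e-02,
        4.81537613e-02, -1.07557696e-04]), 'eef_pos': array([202.86501007, 590.88141212, 214.0404704 ]), 'tcp_rot': array([-3.14042830e+00, -1.28848486e-04,  2.81077816e+00]), 'ft_force': array([-0.29709303, -0.00386346,  0.61420602]), 'moment': array([ 0.01790287, -0.00481684,  0.03770782]), 'grip_force': 0.0, 'opening': 0.9992222322794435}
scene [[367.62, 0.0, 320.81], [0.0, 367.62, 195.2], [0.0, 0.0, 1.0]] [[-0.5323, 0.8465, -0.0048, 298.081], [0.7232, 0.4518, -0.5224, -367.0281], [-0.4401, -0.2816, -0.8527, 1437.5147], [0.0, 0.0, 0.0, 1.0]]
top [[376.87, 0.0, 322.58], [0.0, 376.87, 198.25], [0.0, 0.0, 1.0]] [[-0.0093, -1.0, -0.002, 44.1106], [-0.9828, 0.0095, -0.1842, 593.1177], [0.1842, 0.0002, -0.9829, 1080.3466], [0.0, 0.0, 0.0, 1.0]]
```

View pics/scene0.png

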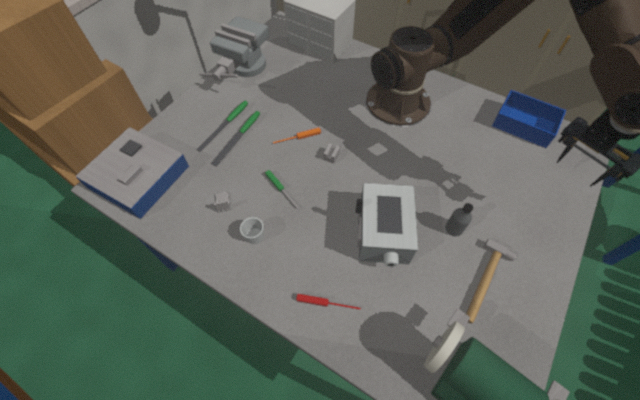

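View pics/top0.png

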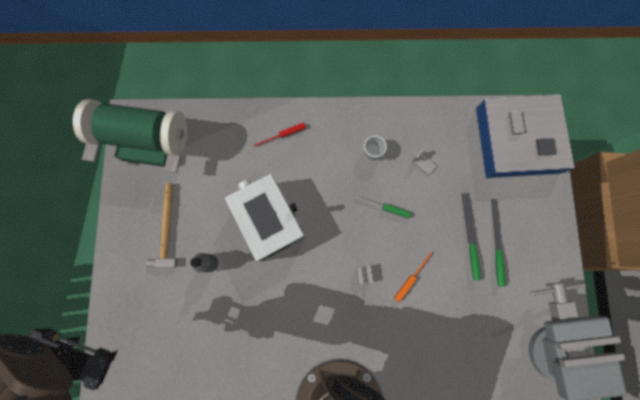

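The green candidates in the top view are the thin-rod tool at (397,210) and the two files at (475,262) and (500,268). The orange driver (405,288) and the red one (292,130) are excluded by colour. I choose (397,210), which is scene (275,182). The machine is at (265,215) with its black tab at (293,207). I'll check these in a close crop.

```bash
cat > h.py <<'E'
import numpy as np,cv2
from cell import monitor, viewer, order, env
def ray(n,u,v,info=None):
    i=info or viewer.camera_info(n);K=np.array(i["K"]);T=np.array(i["camera_from_world"])
    x=np.array([(u-K[0,2])/K[0,0],(v-K[1,2])/K[1,1]])
    if n=="wrist":
        r=np.hypot(*x);d=np.array([*(x/r*np.sin(r)),np.cos(r)]) if r>0 else np.array([0,0,1.])
    else: d=np.array([*x,1.])
    return -T[:3,:3].T@T[:3,3], T[:3,:3].T@d
def at(n,u,v,z,info=None):
    o,d=ray(n,u,v,info);return o+d*(z-o[2])/d[2]
def proj(n,p,info=None):
    i=info or viewer.camera_info(n);K=np.array(i["K"]);T=np.array(i["camera_from_world"])
    c=T[:3,:3]@np.array(p,float)+T[:3,3]
    if n=="wrist":
        r=np.hypot(c[0],c[1]);t=np.arctan2(r,c[2]);x=c[:2]/r*t
    else: x=c[:2]/c[2]
    return K[0,0]*x[0]+K[0,2],K[1,1]*x[1]+K[1,2]
E
python3 - <<'E'
import cv2,numpy as np
a=cv2.imread('pics/top0.png')[165:275,215:425]; b=cv2.imread('pics/scene0.png')[155:275,255:425]
A=cv2.resize(a,(760,398),interpolation=cv2.INTER_CUBIC)
cv2.imwrite('pics/c1.png',A)
E
```

```text
(no output)
```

View pics/c1.png

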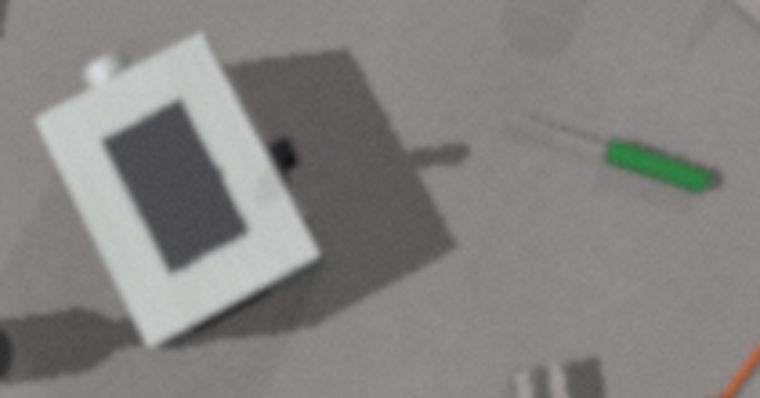

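The crop shows a square green handle with a thin rod at crop (608,150)-(710,182), tip about (525,118), so this is the release tool. The cover corners are at (203,33), (320,256), (150,347) and (37,121), and the tab is at (285,152).

Run:
```python
from h import *
s=210/760
P=lambda x,y,z:at("top",215+(x+.5)*s-.5,165+(y+.5)*s-.5,z)
C=[P(x,y,116)[:2] for x,y in[(203,33),(320,256),(150,347),(37,121)]]
c=np.mean(C,0);print(np.round(C,1),c)
print([np.linalg.norm(C[i]-C[(i+1)%4]) for i in range(4)])
# far(-y wall) edge: C0-C1 ; model corners
ex=(C[0]-C[1])+(C[3]-C[2]);ey=(C[3]-C[0])+(C[2]-C[1])
yx=np.arctan2(ex[1],ex[0]);yy=np.arctan2(ey[1],ey[0]);print("yaw x,y-90",yx,yy-np.pi/2)
yaw=np.arctan2(np.sin(yx)*2+np.sin(yy-np.pi/2)*1.5,np.cos(yx)*2+np.cos(yy-np.pi/2)*1.5)
R=np.array([[np.cos(yaw),-np.sin(yaw)],[np.sin(yaw),np.cos(yaw)]])
print("yaw",yaw,"wallmid",c+R@[0,-75])
t=P(285,148,150)[:2];print("tab local",R.T@(t-c))
h1=P(610,150,10)[:2];h2=P(710,181,10)[:2];tp=P(525,118,10)[:2]
print("handle",(h1+h2)/2,np.linalg.norm(h1-h2),"tip",tp,np.arctan2(*(h1-h2)[::-1]))
```

```text
[[655.4 187.4]
 [477.   94.1]
 [408.8 223.9]
 [585.3 317. ]] [531.60857456 205.59021286]
[np.float64(201.3713105648239), np.float64(146.65184754647663), np.float64(199.58184075051207), np.float64(147.37597595388394)]
yaw x,y-90 0.48355883024534535 0.48981781707711214
yaw 0.48624125174352983 wallmid [566.65653239 139.28304393]
tab local [-18.83976625 -88.13336972]
handle [ 561.35182485 -192.8521585 ] 89.23843609028314 tip [604.04754735 -77.92285622] 1.254042899055257
```

move_arm(moves=[-0.326, -0.222, 0, 0, -0.326, -0.222, 0, 0, -0.326, -0.222, 0, 0, -0.326, -0.222, 0, 0, -0.326, -0.222, 0, 0, -0.326, -0.222, 0, 0, -0.326, -0.222, 0, 0, -0.326, -0.222, 0, 0, -0.326, -0.222, 0, 0, -0.326, -0.222, 0, 0], claw=50)

```text
t: 1.35
eef_pos: [558.2, 115.6, 214.5]
tcp_rot: [3.142, -0.0, 2.811]
ft_force: [-0.5, 0.9, 0.2]
opening: 0.528
grip_force: 0.0
```

move_arm(moves=[0, 0, 0, 0.096, 0, 0, 0, 0.096, 0, 0, 0, 0.096, 0, 0, 0, 0.096, 0, 0, 0, 0.096, 0, 0, 0, 0, 0, 0, 0, 0])

```text
t: 2.22
eef_pos: [557.2, 117.4, 214.5]
tcp_rot: [-3.141, -0.0, 2.06]
ft_force: [0.1, 0.2, -0.8]
opening: 0.531
grip_force: 0.0
```

Run:
```python
from h import *
s=monitor.state();i=viewer.camera_info("wrist")
im=viewer.read_camera("wrist");cv2.imwrite("pics/w1.png",im[:,:,::-1])
print(s["eef_pos"],s["tcp_rot"],s["joints"],s["ft_force"])
print(np.round(i["K"],1).tolist(),np.round(i["camera_from_world"],3).tolist())
```

```text
[557.23633836 117.35414122 214.51451959] [-3.14139852e+00 -1.54513851e-04  2.06008673e+00] [ 9.15511487e-02  4.12227514e-01  1.69762016e+00  7.83593745e-05
  1.03198381e+00 -3.97779485e-01] [ 0.0950606   0.18754224 -0.79260706]
[[309.7, 0.0, 316.3], [0.0, 309.7, 195.1], [0.0, 0.0, 1.0]] [[0.883, 0.47, -0.001, -546.326], [0.453, -0.852, 0.261, -180.847], [0.122, -0.231, -0.965, 349.261], [0.0, 0.0, 0.0, 1.0]]
```

View pics/w1.png

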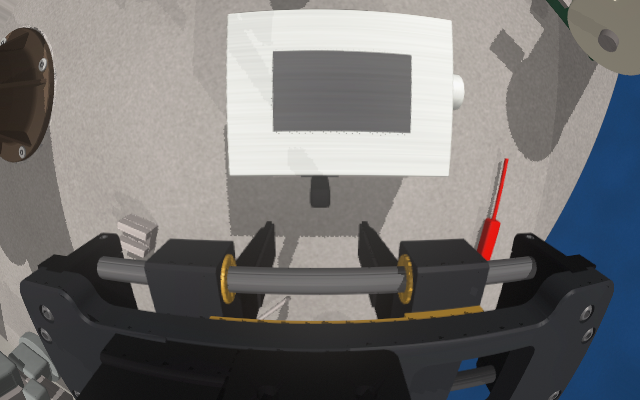

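The wrist view shows the cover's near edge from (229,175) to (450,176) and the tab at (320,177-207), roughly midway between the fingers.

```bash
python3 - <<'E'
from h import *
info=viewer.camera_info("wrist")
print("cam",ray("wrist",0,0,info)[0])
A=at("wrist",229,175.5,116,info)[:2];B=at("wrist",450,176,116,info)[:2]
C=at("wrist",227,12,116,info)[:2];D=at("wrist",453,20,116,info)[:2]
print(A,B,C,D,np.linalg.norm(A-B),np.linalg.norm(A-C),np.arctan2(*(B-A)[::-1]))
yaw=np.arctan2(*(B-A)[::-1]);R=np.array([[np.cos(yaw),-np.sin(yaw)],[np.sin(yaw),np.cos(yaw)]])
c=(A+B)/2+R@[0,75];print("centre",c,"yaw",yaw)
for u,v,z in[(311,180,150),(329.5,180,150),(320,178,150),(320,192,150),(320,207,150)]:
    print(u,v,R.T@(at("wrist",u,v,z,info)[:2]-c))
E
python3 - <<'E'
import cv2
a=cv2.imread('pics/w1.png')[165:235,260:380];cv2.imwrite('pics/w1c.png',cv2.resize(a,(720,420),interpolation=cv2.INTER_CUBIC))
E
```

```text
cam [521.69368002 183.13063412 384.10672002]
[477.04943052  98.05395603] [657.99751472 194.44614665] [406.75047017 230.3394245 ] [588.33520822 325.16534079] 205.02112961901898 149.8045025751791 0.48946905105128224
centre [532.26167151 212.44374728] yaw 0.48946905105128224
311 180 [-27.41782583 -72.18315925]
329.5 180 [-13.1014603  -72.19231908]
320 178 [-20.45801728 -70.6089622 ]
320 192 [-20.43935302 -81.7838919 ]
320 207 [-20.41448689 -94.05376866]
```

View pics/w1c.png

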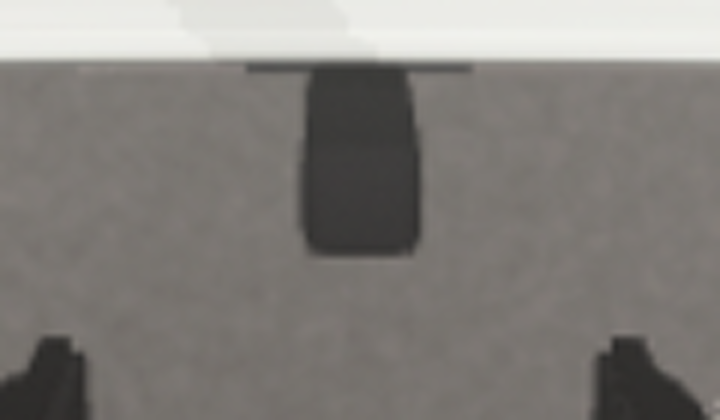

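Refined reading: the tab's top face is at columns 310.5-330 and rows 189-207.5, and the fingertips are at about (272,222) and (364,222). The two cameras differ by about 7 mm in y, so I'll cross-check.

Run:
```python
from h import *
info=viewer.camera_info("wrist");s=monitor.state()
R3=cv2.Rodrigues(np.zeros(3))[0]
y=s["tcp_rot"][2];tx=np.array([np.cos(y),np.sin(y),0]);ty=np.array([np.sin(y),-np.cos(y),0])
for dx in(-10,0,10):print("tip",dx,proj("wrist",s["eef_pos"]+tx*dx+ty*25,info),proj("wrist",s["eef_pos"]+tx*dx-ty*25,info))
g=cv2.imread('pics/scene0.png')[175:270,345:430]
cv2.imwrite('pics/s0c.png',cv2.resize(g,(680,760*95*680//(85*760)) ,interpolation=cv2.INTER_CUBIC)[:600])
for nm,c,yw in(("top",(531.6,205.6),.486),("wr",(532.3,212.4),.4895)):
  C,S=np.cos(yw),np.sin(yw);R=np.array([[C,-S],[S,C]])
  print(nm,[np.round(proj("scene",[*(np.array(c)+R@p),116]),1).tolist() for p in([-100,-75],[100,-75],[100,75],[-100,75])],
   [np.round(proj("top",[*(np.array(c)+R@p),116]),1).tolist() for p in([-100,-75],[100,-75],[100,75],[-100,75])])
```

```text
tip -10 (np.float64(358.2816820510455), np.float64(256.4178056459257)) (np.float64(276.53312852945936), np.float64(256.46999228947163))
tip 0 (np.float64(359.1049561091176), np.float64(241.5420496630399)) (np.float64(275.7360344206481), np.float64(241.5891484084177))
tip 10 (np.float64(359.89012522405886), np.float64(226.01424769897397)) (np.float64(274.9745771060872), np.float64(226.05529285533703))
top [[361.3, 181.9], [360.0, 243.1], [415.7, 246.9], [411.7, 184.9]] [[303.6, 234.9], [271.2, 173.9], [224.3, 198.2], [255.6, 260.7]]
wr [[363.1, 183.1], [362.2, 244.7], [418.0, 248.2], [413.6, 186.0]] [[301.2, 234.6], [268.7, 173.6], [221.8, 198.1], [253.3, 260.5]]
```

View pics/s0c.png

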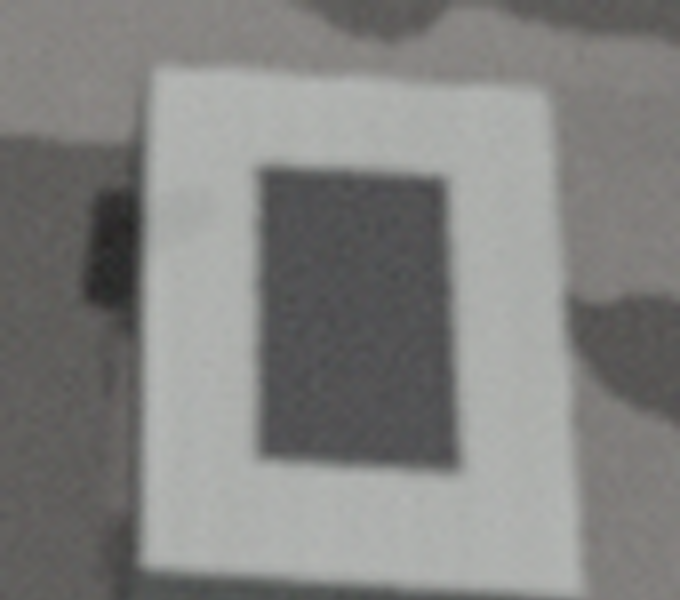

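move_arm(moves=[0.038, 0.015, 0, 0, 0, 0, 0.166, 0, 0, 0, 0.166, 0, 0, 0, 0.166, 0, 0, 0, 0.166, 0, 0, 0, 0, 0])

```text
t: 3.02
eef_pos: [555.9, 123.7, 113.8]
tcp_rot: [-3.139, -0.001, 2.058]
ft_force: [-0.4, 0.5, 0.8]
opening: 0.527
grip_force: 0.0
```

move_arm(moves=[0, 0, 0, 0, 0, 0, 0, 0, 0, 0, 0, 0, 0, 0, 0, 0], claw=10)

```text
t: 3.52
eef_pos: [556.8, 123.5, 115.4]
tcp_rot: [3.141, 0.0, 2.057]
ft_force: [2.4, 0.6, 2.4]
opening: 0.165
grip_force: 29.9
```

move_arm(moves=[0, 0.06, 0, 0, 0, 0.06, 0, 0, 0, 0.06, 0, 0, 0, 0.06, 0, 0, 0, 0, 0, 0])

```text
t: 4.15
eef_pos: [590.0, 141.1, 115.4]
tcp_rot: [3.139, 0.0, 2.057]
ft_force: [1.2, 2.0, 5.2]
opening: 0.166
grip_force: 30.0
```

move_arm(moves=[0, 0.015, 0, 0, 0, 0.01, 0, 0, 0, 0.01, 0, 0])

```text
t: 4.53
eef_pos: [593.8, 143.1, 115.4]
tcp_rot: [3.141, 0.0, 2.057]
ft_force: [-2.3, -1.0, 6.2]
opening: 0.167
grip_force: 30.0
```

move_arm(moves=[0, 0.015, 0, 0, 0, 0.01, 0, 0, 0, 0, 0, 0])

```text
t: 4.9
eef_pos: [596.5, 144.6, 115.4]
tcp_rot: [-3.141, -0.0, 2.057]
ft_force: [-4.8, -2.0, 7.8]
opening: 0.167
grip_force: 30.0
```

move_arm(moves=[0, 0.01, 0, 0, 0, 0, 0, 0])

```text
t: 5.15
eef_pos: [596.7, 144.7, 115.4]
tcp_rot: [-3.138, -0.0, 2.057]
ft_force: [-11.5, -6.5, 12.7]
opening: 0.167
grip_force: 30.0
```

move_arm(moves=[0, -0.01, 0, 0])

```text
t: 5.28
eef_pos: [596.5, 144.6, 115.4]
tcp_rot: [-3.141, -0.0, 2.057]
ft_force: [-1.6, 0.3, 5.8]
opening: 0.169
grip_force: 30.0
```

move_arm(moves=[0, 0, 0, 0, 0, 0, 0, 0, 0, 0, -0.2, 0, 0, 0, -0.2, 0, 0, 0, -0.3, 0], claw=50)

```text
t: 5.9
eef_pos: [596.2, 144.5, 220.0]
tcp_rot: [-3.14, -0.001, 2.057]
ft_force: [0.5, 0.7, 0.1]
opening: 0.524
grip_force: 0.0
```

move_arm(moves=[-0.265, -0.178, 0, 0, -0.265, -0.178, 0, 0, -0.265, -0.178, 0, 0, -0.265, -0.178, 0, 0, -0.265, -0.178, 0, 0, -0.265, -0.178, 0, 0, -0.265, -0.178, 0, 0])

```text
t: 6.78
eef_pos: [561.1, -190.4, 219.9]
tcp_rot: [3.141, 0.0, 2.057]
ft_force: [0.2, -0.2, -0.6]
opening: 0.527
grip_force: 0.0
```

move_arm(moves=[0, 0, 0, 0.102, 0, 0, 0, 0.102, 0, 0, 0, 0.102, 0, 0, 0, 0.102, 0, 0, 0, 0.102, 0, 0, 0, 0, 0, 0, 0, 0])

```text
t: 7.65
eef_pos: [561.3, -188.9, 219.9]
tcp_rot: [-3.142, -0.0, 1.259]
ft_force: [-0.5, -0.6, -0.7]
opening: 0.526
grip_force: 0.0
```

Run:
```python
from h import *
s=monitor.state();i=viewer.camera_info("wrist")
im=viewer.read_camera("wrist");cv2.imwrite("pics/w2.png",im[:,:,::-1])
t=viewer.read_camera("top");cv2.imwrite("pics/top2.png",t[:,:,::-1])
np.savez("w2.npz",**i)
print(s["eef_pos"],s["tcp_rot"])
hsv=cv2.cvtColor(im,cv2.COLOR_RGB2HSV);m=cv2.inRange(hsv,(45,100,40),(80,255,255))
n,l,st,c=cv2.connectedComponentsWithStats(m)
for k in range(1,n):
    if st[k,4]>150: print(st[k],c[k])
```

```text
[ 561.2562259  -188.85287174  219.9004678 ] [-3.14150243e+00 -1.05389471e-04  1.25925587e+00]
[ 307  135   18   71 1067] [315.61012184 169.91002812]
```

View pics/w2.png

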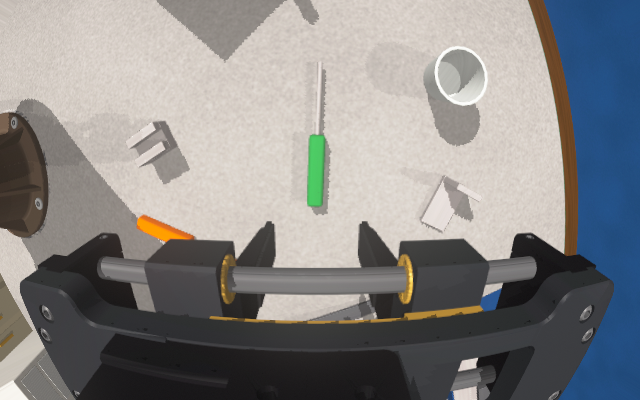

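The wrist view shows the green tool with its handle between (317,135) and (315,206) and its tip at (320,62). The bracket is to the right at (445,205) and the V-block to the left at (150,150), both clear of the fingers.

Run:
```python
from h import *
i=dict(np.load("w2.npz"))
im=cv2.imread("pics/w2.png");hsv=cv2.cvtColor(im,cv2.COLOR_BGR2HSV);m=cv2.inRange(hsv,(45,100,40),(80,255,255))
ys,xs=np.nonzero(m);ys,xs=zip(*[(y,x) for y,x in zip(ys,xs) if 130<y<210 and 300<x<330])
P=np.array([at("wrist",x,y,18,i)[:2] for x,y in zip(xs,ys)],np.float32)
print(cv2.minAreaRect(P));r=cv2.minAreaRect(P);c=np.array(r[0])
tip=at("wrist",320,62,12,i)[:2];d=tip-c;print("tip",tip,np.linalg.norm(d),"yaw",np.arctan2(d[1],d[0]))
vx=cv2.fitLine(P,cv2.DIST_L2,0,.01,.01).ravel();print(vx,np.arctan2(vx[1],vx[0]))
y=1.2593;tx=np.array([np.cos(y),np.sin(y)]);ty=np.array([np.sin(y),-np.cos(y)])
dl=c-np.array([561.26,-188.85]);print("delta tool",dl@tx,dl@ty)
```

```text
((560.176025390625, -184.23460388183594), (87.86341857910156, 18.64312744140625), 69.7466049194336)
tip [606.03140154 -59.47630341] 132.9185805572648 yaw 1.2185698386662034
[ 3.4731123e-01  9.3774992e-01  5.6045697e+02 -1.8355580e+02] 1.216094
delta tool 4.0610648521287285 -2.44635127243374
```

move_arm(moves=[0.053, -0.016, 0, 0.027, 0, 0, 0.35, 0, 0, 0, 0.35, 0, 0, 0, 0.35, 0, 0, 0, 0.2, 0, 0, 0, 0, 0, 0, 0, 0, 0])

```text
t: 8.62
eef_pos: [562.0, -180.8, 33.7]
tcp_rot: [3.14, -0.0, 1.214]
ft_force: [1.1, -0.1, 0.4]
opening: 0.526
grip_force: 0.0
```

Run:
```python
from h import *
s=monitor.state();i=viewer.camera_info("wrist")
im=viewer.read_camera("wrist");cv2.imwrite("pics/w3.png",im[120:320,190:450,::-1].repeat(3,0).repeat(3,1)[:600,:780])
print(s["eef_pos"],s["tcp_rot"],proj("wrist",s["eef_pos"],i))
```

```text
[ 561.97781208 -180.80283129   33.71529223] [ 3.14008473e+00 -2.30407870e-05  1.21390834e+00] (np.float64(318.76941941480675), np.float64(240.42904219065514))
```

View pics/w3.png

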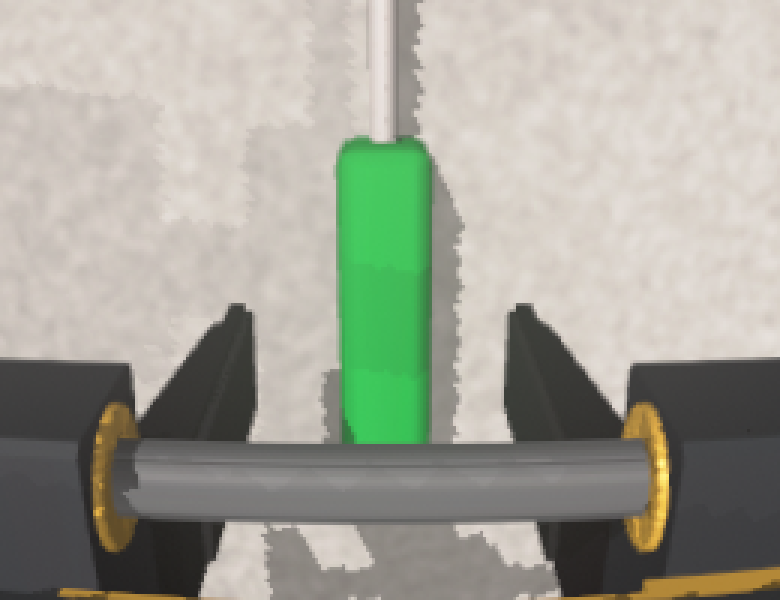

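The handle sits centred and aligned between the open fingers, with its front end at crop (385,140). I'll descend and grip.

move_arm(moves=[0, 0, 0.12, 0, 0, 0, 0.07, 0, 0, 0, 0, 0, 0, 0, 0, 0])

```text
t: 9.18
eef_pos: [561.4, -180.6, 4.0]
tcp_rot: [-3.142, -0.0, 1.213]
ft_force: [0.1, 0.2, -0.3]
opening: 0.527
grip_force: 0.0
```

move_arm(moves=[0, 0, 0, 0, 0, 0, 0, 0, 0, 0, 0, 0, 0, 0, 0, 0, 0, 0, 0, 0], claw=10)

```text
t: 9.8
eef_pos: [561.4, -180.6, 4.1]
tcp_rot: [3.141, -0.0, 1.213]
ft_force: [0.1, 0.6, 1.4]
opening: 0.21
grip_force: 30.0
```

move_arm(moves=[0, 0, -0.1, 0, 0, 0, -0.27, 0, 0, 0, -0.27, 0, 0, 0, 0, -0.108, 0, 0, 0, -0.108, 0, 0, 0, -0.108, 0, 0, 0, -0.108, 0, 0, 0, -0.107, 0, 0, 0, 0])

```text
t: 10.92
eef_pos: [561.3, -180.5, 100.7]
tcp_rot: [3.141, 0.0, 2.059]
ft_force: [-0.3, 0.2, -1.2]
opening: 0.208
grip_force: 30.0
```

move_arm(moves=[0.166, 0.185, 0, 0, 0.166, 0.185, 0, 0, 0.166, 0.185, 0, 0, 0.166, 0.185, 0, 0, 0.166, 0.185, 0, 0, 0, 0, 0.2, 0, 0, 0, 0.14, 0, 0, 0, 0, 0])

```text
t: 11.92
eef_pos: [624.6, -5.3, 48.1]
tcp_rot: [-3.139, -0.002, 2.057]
ft_force: [0.5, -0.5, -1.4]
opening: 0.205
grip_force: 30.0
```

Run:
```python
from h import *
s=monitor.state();i=viewer.camera_info("wrist")
im=viewer.read_camera("wrist");cv2.imwrite("pics/w4full.png",im[:,:,::-1])
cv2.imwrite("pics/w4.png",cv2.resize(im[40:200,220:420,::-1],(750,600),interpolation=cv2.INTER_CUBIC))
np.savez("w4.npz",**i)
y=s["tcp_rot"][2];tx=np.array([np.cos(y),np.sin(y),0]);print(s["eef_pos"],y)
print("hole",proj("wrist",[550,136.8,55],i),"tip",proj("wrist",s["eef_pos"]+tx*131+[0,0,6],i))
```

```text
[624.56478095  -5.27137699  48.11089232] 2.056755241126862
hole (np.float64(318.13955059092376), np.float64(-36.743129853329435)) tip (np.float64(317.4105180890244), np.float64(10.76944575823643))
```

View pics/w4.png

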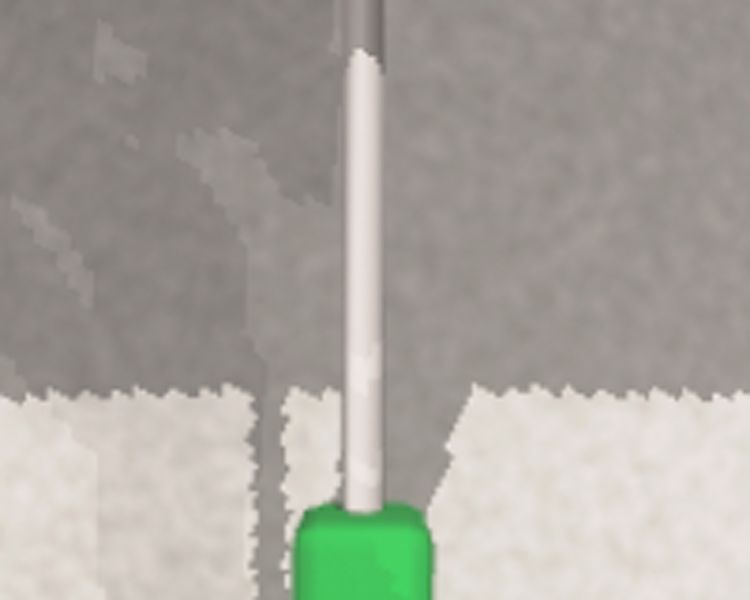

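move_arm(moves=[0, 0.006, -0.006, 0, 0.08, 0, 0, 0, 0.08, 0, 0, 0, 0, 0, 0, 0])

```text
t: 12.48
eef_pos: [614.3, 17.3, 50.3]
tcp_rot: [3.142, -0.0, 2.061]
ft_force: [0.5, 0.5, -0.5]
opening: 0.209
grip_force: 30.0
```

move_arm(moves=[0.04, 0, 0, 0, 0.04, 0, 0, 0, 0.04, 0, 0, 0, 0, 0, 0, 0])

```text
t: 12.98
eef_pos: [606.1, 32.4, 49.9]
tcp_rot: [-3.141, -0.0, 2.06]
ft_force: [0.5, 0.3, -0.7]
opening: 0.208
grip_force: 30.0
```

move_arm(moves=[0.035, -0.003, 0.004, 0, 0.03, 0, 0, 0, 0.02, 0, 0, 0, 0, 0, 0, 0])

```text
t: 13.48
eef_pos: [600.2, 43.0, 49.5]
tcp_rot: [3.141, 0.0, 2.06]
ft_force: [0.7, -1.5, -1.5]
opening: 0.209
grip_force: 30.0
```

move_arm(moves=[0.015, 0, 0, 0, 0.015, 0, 0, 0, 0, 0, 0, 0])

```text
t: 13.85
eef_pos: [598.3, 46.6, 49.5]
tcp_rot: [3.141, 0.001, 2.06]
ft_force: [1.7, -5.1, -1.4]
opening: 0.207
grip_force: 30.0
```

move_arm(moves=[0.015, 0, 0, 0, 0.012, 0, 0, 0, 0, 0, 0, 0])

```text
t: 14.22
eef_pos: [596.5, 50.1, 49.5]
tcp_rot: [3.141, 0.001, 2.06]
ft_force: [2.1, -5.7, -0.4]
opening: 0.207
grip_force: 30.0
```

Run:
```python
from h import *
a=cv2.imread("pics/top0.png")
t=viewer.read_camera("top")[:,:,::-1];cv2.imwrite("pics/top3.png",t)
# cover region brightness change in top view
print(np.abs(t[175:260,225:300].astype(int)-a[175:260,225:300]).mean(), monitor.state()["ft_force"])
```

```text
59.47079738562091 [ 2.07309613 -5.94726533 -1.06337268]
```

move_arm(moves=[0, 0, 0, 0, 0, 0, 0, 0, 0, 0, 0, 0, 0, 0, 0, 0, 0, 0, 0, 0, 0, 0, 0, 0])

```text
t: 15.02
eef_pos: [596.6, 50.0, 49.5]
tcp_rot: [3.141, 0.001, 2.06]
ft_force: [2.0, -6.1, -1.4]
opening: 0.206
grip_force: 30.0
```

Run:
```python
from h import *
t=viewer.read_camera("top")[140:290,200:400,::-1];s=viewer.read_camera("scene")[130:280,270:470,::-1]
cv2.imwrite("pics/v.png",cv2.resize(np.hstack([t,s]),(800,300),interpolation=cv2.INTER_CUBIC))
```

```text
(no output)
```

View pics/v.png

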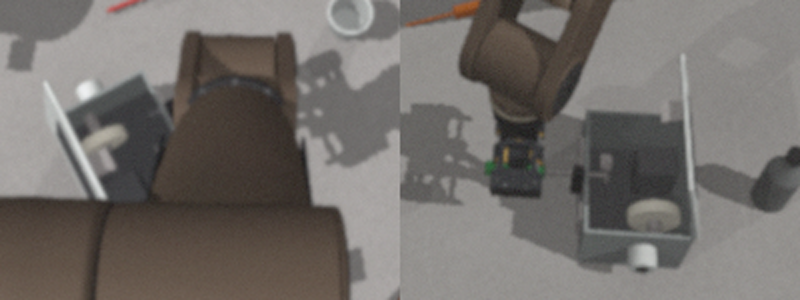

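The cover stands open (top view left panel, scene right panel), with the rod in the hole. I'll withdraw it and return the tool to its original clear spot.

move_arm(moves=[-0.06, 0, 0, 0, -0.12, 0, 0, 0, -0.12, 0, 0, 0, -0.12, 0, 0, 0, 0, 0, -0.17, 0, 0, 0, -0.17, 0])

```text
t: 15.88
eef_pos: [625.8, -6.1, 100.6]
tcp_rot: [-3.141, -0.001, 2.059]
ft_force: [-0.4, 0.9, -1.6]
opening: 0.208
grip_force: 30.0
```

move_arm(moves=[-0.166, -0.185, 0, 0, -0.166, -0.185, 0, 0, -0.166, -0.185, 0, 0, -0.166, -0.185, 0, 0, -0.166, -0.185, 0, 0, 0, 0, 0, 0])

```text
t: 16.62
eef_pos: [561.0, -182.8, 100.3]
tcp_rot: [-3.142, -0.0, 2.056]
ft_force: [0.5, 0.2, -1.0]
opening: 0.211
grip_force: 30.0
```

move_arm(moves=[0, 0, 0, 0.108, 0, 0, 0, 0.108, 0, 0, 0, 0.108, 0, 0, 0, 0.108, 0, 0, 0, 0.107, 0, 0, 0.25, 0, 0, 0, 0.25, 0, 0, 0, 0, 0, 0, 0, 0, 0])

```text
t: 17.75
eef_pos: [562.3, -180.1, 26.3]
tcp_rot: [3.141, -0.0, 1.214]
ft_force: [0.5, -0.7, -0.4]
opening: 0.208
grip_force: 30.0
```

move_arm(moves=[0, 0, 0.1, 0, 0, 0, 0.03, 0, 0, 0, 0.01, 0, 0, 0, 0, 0, 0, 0, 0, 0])

```text
t: 18.38
eef_pos: [561.7, -180.1, 4.5]
tcp_rot: [3.141, -0.0, 1.213]
ft_force: [-0.5, -0.3, -0.8]
opening: 0.21
grip_force: 30.0
```

move_arm(moves=[0, 0, 0.004, 0, 0, 0, 0, 0])

```text
t: 18.62
eef_pos: [561.7, -180.1, 4.1]
tcp_rot: [3.141, -0.0, 1.213]
ft_force: [-1.3, 0.2, 4.3]
opening: 0.207
grip_force: 30.0
```

move_arm(moves=[0, 0, 0, 0, 0, 0, 0, 0, 0, 0, 0, 0, 0, 0, 0, 0, 0, 0, -0.1, 0, 0, 0, -0.3, 0, 0, 0, -0.3, 0, 0, 0, -0.3, 0, 0, 0, 0, 0, 0, 0, 0, 0], claw=50)

```text
t: 19.88
eef_pos: [561.3, -179.9, 153.9]
tcp_rot: [3.141, -0.0, 1.213]
ft_force: [0.5, 0.0, -0.2]
opening: 0.524
grip_force: 0.0
```

Run:
```python
from h import *
s=monitor.state();i=viewer.camera_info("wrist");im=viewer.read_camera("wrist")
m=cv2.inRange(cv2.cvtColor(im,cv2.COLOR_RGB2HSV),(45,100,40),(80,255,255));m[:,:290]=0;m[:,345:]=0
ys,xs=np.nonzero(m);P=np.array([at("wrist",x,y,18,i)[:2] for x,y in zip(xs,ys)],np.float32)
print(s["eef_pos"],s["ft_force"],cv2.minAreaRect(P))
# shutter tab: dark blob near wall in scene
sc=viewer.read_camera("scene");e=np.array([.8829,.4695])
for tr in(0,45):
    p=np.array([555.2,126.1])+e*tr;u,v=proj("scene",[*p,150]);u,v=int(round(u)),int(round(v));print(tr,(u,v),sc[v-1:v+2,u-1:u+2].mean((0,1)))
```

```text
[ 561.28146071 -179.92589753  153.93098642] [ 0.52610345  0.03927692 -0.15403744] ((559.0186767578125, -183.3329315185547), (88.78236389160156, 18.119094848632812), 69.11035919189453)
0 (360, 200) [105.88888889 103.         102.22222222]
45 (359, 214) [52.33333333 50.44444444 50.66666667]
```

The tool lies flat at its spot, the tab is dark at the 45 mm stop position, and the robot is clear of everything.

```bash
python3 -c "
from cell import order;print(order.job_done())"
```

```text
the job is handed in; nothing more can be done
None
```

I handed the job in at about 20 s of the 51 s allowed: the shutter is at its stop, the latch tripped with the cover standing open, and the tool lies flat where it started; the hand-in returned no verdict.

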